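# Offer up a wear plate to the sloped can chute

### The job

Pick up the loose aluminium wear plate by its upright fin, tilt it to the slope of the landing (the raised rectangle on the tilted can chute) and hold it flat on the landing, centred and square, so that I can mark its screw holes. Press gently: the landing is on soft springs and should give several millimetres, but must not be struck or pushed down to its stop. Finish while still gripping and pressing the plate there, and leave the bottle, the flattened can, the dish and the pot alone.

Things in the scene. Friction and masses are not known exactly. Their poses are not given: they have to be found in the camera images.
- plate: Loose bare-aluminium wear plate 90 x 70 x 5 mm (x, y, z), about 0.15 kg, flat on the shelf, fin up. The fin stands on its middle: 50 mm long along x, 12 mm thick along y, top 47 mm above the underside; grip it across its thickness. Four dark dots near the corners mark screw holes. Origin: centre of the underside; z points to the fin side. A half turn about z makes no difference.
- chute: Fixed grey stand, base 200 x 170 mm, two side cheeks 127 mm high. Origin: centre of its underside, z up, x level, towards the upper end. Between the cheeks a steel trough (245 x 140 mm, side lips 18 mm high, low end to -x) is clamped at a slope that differs each time, 14 to 35 degrees, about a level axis along y, 105 mm above the origin; normal pushes do not move it.
- landing_face (a point): Centre of the upper face of the landing: flat dark steel rectangle 110 x 90 x 6 mm on springs, its face 28 mm over the trough floor. z: outward normal; x: up the slope; y: level. The landing slides only along its normal and does not tilt; this point moves with it. The plate's underside belongs flat on this face, centred, 90 mm side along x, so a 10 mm margin shows all round.
- landing (a joint): How far the landing is pressed in along its normal, m: 0 at rest, 0.015 at its stop. It starts to give at about 3 N, then 2 mm per further newton: 5 N press it in 4 to 5 mm, about 10 N to the stop. The plate's weight alone does not press it in. 3 to 12 mm is wanted; 14.5 mm, or over 25 N on the chute, is too much.
- bottle: Bystander: brown glass beer bottle, 62 mm across, 230 mm tall, standing. Origin: centre of its base.
- can: Bystander: flattened silver drinks can, a disc 68 mm across and 22 mm high. Origin: centre of its underside.
- dish: Bystander: small white ceramic dish, 116 mm across, 35 mm high. Origin: centre of its underside.
- pot: Bystander: empty white yogurt pot, 68 mm across, 75 mm tall, standing in the dish. Origin: centre of its base.
Things that resemble listed ones, but are neither listed nor needed, are in the scene too. Leave any blue or red look-alike of the plate alone.

How it is judged:
By the outcome, as a careful person would: the job done as asked, in the order asked, and still so for the second after the job is handed in, while the arm keeps its last pose, push and grip.
It also fails if it takes over 42 s, if anything falls off the work surface, if the arm or the gripper's body presses on something with over 40 N, if the wrist force passes 120 N, or if a joint passes its speed limit or range.

### The arm

A 6-joint arm with a two-finger parallel gripper is mounted at the origin on the work surface. World frame = base frame: x ahead of the robot, y to its left, z up, the work surface at z = 0. Lengths are in m, angles in rad, forces in N, time in s.
With the tool pointing down it reaches from about 0.35 to 0.875 m from the base axis. Payload 15.5 kg.
Tool frame: the origin (TCP) lies on the centre line of the jaws, within the pads' length; the fingertips stand 22 mm ahead of it and the grasp point (between the pads) lies 3 mm ahead of it; z points along the fingers, y is the line along which they close (so a half turn about z gives the same grasp; the last joint's range is limited). The gripper opens to 85 mm and grips with 20 to 120 N. Pads are 22 mm wide; open, the fingers measure 114 mm over their backs; the gripper's body (76 mm by 85 mm) begins 54 mm behind the grasp point. The pads swing forward as they close: fully open they stand 13 mm farther back than shut.
Start: joints at [-1.238, 0.494, 1.345, -0, 1.302, -0.096], TCP at [0.259, -0.569, 0.253] pointing down, gripper open.
Joint ranges: [-2.91, 2.91], [-0.82, 2.16], [0.22, 2.67], [-1.22, 4.37], [0.12, 2.79], [-3.08, 3.08]. Speed limits (rad/s): [1.89, 1.89, 2.57, 3.01, 3.01, 3.01].

### API

Orientations are given as a 3x3 rotation matrix whose columns are the frame's x, y, z axes.
In Python, from rig import robot, set_gripper, capture, get_calibration gives the robot as it stands. The module is installed in compiled form; this text tells all that it offers. Calls block until the motion is done:
- robot.move_to(position, orientation): joint-space move of the TCP to a pose.
- robot.move_straight(position, rotation=None, max_speed=0.15): straight line of the TCP; rotation=None keeps the orientation; max_speed is the mean speed in m/s.
- robot.move_joints(angles): joint-space move.
- set_gripper(opening, f_grip=None): finger opening in m; f_grip is the grip in N (None keeps the last); returns when the fingers have stopped.
- robot.hold(seconds).
- robot.ik(position, orientation): joint angles nearest the present ones, or None.
- robot.read_state(): the state.
- capture(name): name is "side" or "top"; returns (picture, depth): 420x560x3 uint8, red, green, blue; 420x560 float32, m along the optical axis (not along the pixel's ray), 0 where there is no reading.
- get_calibration(name): a dict with "K" (3x3 intrinsics, pixels), "k1" (the pictures are not rectified: a ray, as slopes to the right and down, at radius r is drawn at 1 + k1 r^2 times it, then the intrinsics apply), "world_to_cam" (4x4, takes a point from world to camera coordinates). Camera axes: x right, y down, z forward; pixel columns grow to the right and rows downward; lengths in m; the calibration is good to about 2 mm. A picture is of the moment at which its call begins. get_calibration takes no time and is no camera call.
A pose or a line that the arm cannot do raises robot.PlanningError and nothing moves.
- robot.finish_job(): hands the job in; it is judged then, once.
The state is a dict: "t": time; "joint_pos": joint angles; "joint_velocities": joint speeds; "tau": joint torques, N m; "ee_pos": TCP position; "tool_rot": TCP orientation; "contact_force": force on the tool from outside, world axes, zero at the start; "ft_torque": the same for the moment, N m; "width": finger opening in m; "grasp_force": force on a finger pad.
Only numpy, scipy, OpenCV 4.12 (cv2) and the standard library are available. Lean on these libraries where they do the work, as an engineer would, in place of code of your own. Each camera call takes 0.05 s, during which the arm holds its last target. There are 200 camera calls.

## Working session

There is one attempt and no reset: what is moved stays moved. The work goes in short steps, each a Python script; the robot and the scene stay as the last script left them, time stands still between calls to the robot, and variables do not carry over. Pictures are saved under pics/ and viewed, at most 10 in all, crops included, and the job is handed in when it is done.

```bash
mkdir -p pics
cat > h.py <<'E'
import numpy as np, cv2
from rig import robot,set_gripper,capture,get_calibration
def undist(name,uv):
    c=get_calibration(name);K=np.array(c["K"]);uv=np.asarray(uv,float).reshape(-1,1,2)
    return cv2.undistortPoints(uv,K,np.array([c["k1"],0,0,0.])).reshape(-1,2),np.array(c["world_to_cam"])
def deproj(name,uv,d):
    n,T=undist(name,uv);d=np.asarray(d,float).reshape(-1,1)
    P=np.c_[n*d,d];return (P-T[:3,3])@T[:3,:3]
def onplane(name,uv,z):
    n,T=undist(name,uv);R=T[:3,:3];o=-R.T@T[:3,3];r=np.c_[n,np.ones(len(n))]@R
    return o+r*((z-o[2])/r[:,2])[:,None]
def proj(name,P):
    c=get_calibration(name);T=np.array(c["world_to_cam"])
    return cv2.projectPoints(np.asarray(P,float).reshape(-1,3),cv2.Rodrigues(T[:3,:3])[0],T[:3,3],np.array(c["K"]),np.array([c["k1"],0,0,0.]))[0].reshape(-1,2)
def snap(name,f):
    im,d=capture(name);cv2.imwrite(f"pics/{f}.png",im[:,:,::-1]);np.savez(f"pics/{f}.npz",im=im,d=d);return im,d
E
python3 - <<'E'
from h import *
for n in("top","side"):
    snap(n,n+"0");c=get_calibration(n);T=np.array(c["world_to_cam"]);print(n,-T[:3,:3].T@T[:3,3],T[2,:3],c["K"][0][0])
print(robot.read_state())
E
```

```text
top [ 0.33776263 -0.01316729  1.59131896] [ 0.16648723  0.01722431 -0.98589316] 533.588764750641
side [ 1.30171704 -0.71461851  0.79938327] [-0.58305459  0.57398298 -0.57497034] 395.5161743315752
{'t': 0.1, 'joint_pos': array([-1.23849580e+00,  4.94152827e-01,  1.34603933e+00, -1.03635895e-05,
        1.30252109e+00, -9.55452896e-02]), 'joint_velocities': array([ 1.27637784e-03, -2.95792827e-04, -1.39799126e-03, -4.45295520e-04,
        4.51694777e-06, -2.36658882e-05]), 'tau': array([-1.14094837e-03, -8.83596182e+01, -3.84562004e+01, -1.11046425e-04,
        5.12142142e-03, -5.02507919e-05]), 'ee_pos': array([ 0.25919861, -0.56839843,  0.25275022]), 'tool_rot': array([[ 9.09860531e-01,  4.14914055e-01, -3.75003094e-04],
       [ 4.14914213e-01, -9.09859924e-01,  1.05602645e-03],
       [ 9.69599295e-05, -1.11643090e-03, -9.99999372e-01]]), 'contact_force': array([ 0.0876934 ,  0.25058303, -0.14383343]), 'ft_torque': array([-0.00494563,  0.01860767,  0.00398822]), 'grasp_force': 0.0, 'width': 0.08527775433632422}
```

View pics/top0.png

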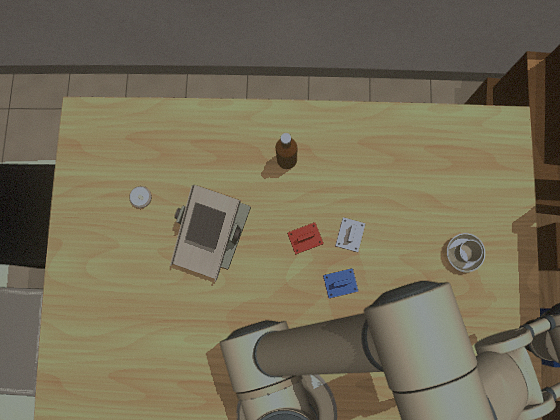

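View pics/side0.png

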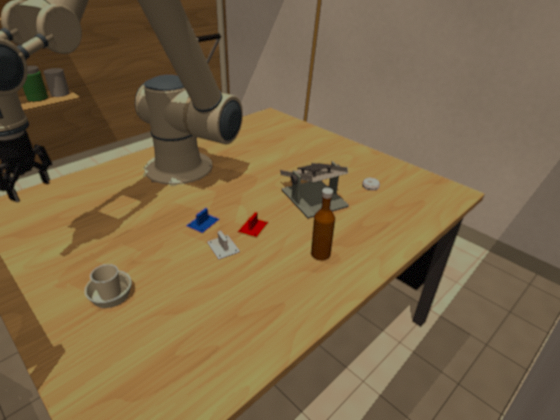

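Top view: the bare plate is at (351,235), with the red one 45 px to its left and the blue one below. The chute landing is the dark rectangle at (206,226), the can is at (140,197) and the bottle at (287,152). Next I'll measure the plate and landing.

```bash
cat > meas.py <<'E'
from h import *
def rect(mask,seed):
    n,l,s,c=cv2.connectedComponentsWithStats(mask.astype(np.uint8),connectivity=4)
    k=l[seed[1],seed[0]]
    if k==0:k=1+np.argmin(np.linalg.norm(c[1:]-np.array(seed),axis=1)+1e3*(s[1:,4]<60))
    return l==k
if __name__=="__main__":
    z=np.load("pics/top0.npz");im,d=z["im"],z["d"]
    hsv=cv2.cvtColor(im,cv2.COLOR_RGB2HSV)
    # plate
    S=hsv[...,1].astype(int)
    m=np.zeros(d.shape,bool);m[212:260,328:374]=S[212:260,328:374]<60
    pm=rect(m,(343,246));v,u=np.nonzero(pm)
    P=deproj("top",np.c_[u,v],d[v,u]);print("plate px",len(u),"z pct",np.percentile(P[:,2],[5,25,50,75,95,99]))
    cs=cv2.findContours(pm.astype(np.uint8),cv2.RETR_EXTERNAL,cv2.CHAIN_APPROX_NONE)[0][0].reshape(-1,2)
    W=onplane("top",cs,.005)[:,:2];(c,wh,a)=cv2.minAreaRect((W*1000).astype(np.float32));print("plate",c,wh,a)
    f=P[P[:,2]>.035];print("fin n",len(f),f.mean(0),np.linalg.svd(f[:,:2]-f[:,:2].mean(0))[2][0] if len(f)>3 else 0)
    # landing
    V=hsv[...,2];print("landV",V[226,206],V[200,200],im[226,206])
    m=np.zeros(d.shape,bool);m[195:260,180:235]=V[195:260,180:235]<105
    lm=rect(m,(206,226));v,u=np.nonzero(lm);P=deproj("top",np.c_[u,v],d[v,u])
    ok=np.ones(len(P),bool)
    for _ in range(5):
        c0=P[ok].mean(0);n=np.linalg.svd(P[ok]-c0)[2][2];n*=np.sign(n[2]);r=(P-c0)@n;ok=abs(r)<.006
    print("land px",len(u),ok.sum(),"c",c0,"n",n,"slope",np.degrees(np.arccos(n[2])),"rms",r[ok].std())
    y=np.cross(n,[0,0,1]);
    x=np.array([-n[0],-n[1],0]);x/=np.linalg.norm(x);y=np.array([-x[1],x[0],0]);x=np.cross(y,n)
    # contour ray -> fitted plane
    cs=cv2.findContours(lm.astype(np.uint8),cv2.RETR_EXTERNAL,cv2.CHAIN_APPROX_NONE)[0]
    cs=max(cs,key=len).reshape(-1,2)
    nn,T=undist("top",cs);R=T[:3,:3];o=-R.T@T[:3,3];rr=np.c_[nn,np.ones(len(nn))]@R
    Q=o+rr*(((c0-o)@n)/(rr@n))[:,None];L=np.c_[(Q-c0)@x,(Q-c0)@y]
    (c,wh,a)=cv2.minAreaRect((L*1000).astype(np.float32));print("land rect",c,wh,a,"centre",c0+x*c[0]/1e3+y*c[1]/1e3,"x",x)
    o1=im.copy();o1[pm]=(255,0,255);o1[lm]=(0,255,0)
    cv2.imwrite("pics/m0.png",cv2.resize(o1[170:290,160:390,::-1],None,fx=3.4,fy=3.4,interpolation=0))
E
python3 meas.py
```

```text
plate px 722 z pct [-0.0003314   0.00322607  0.00595078  0.00937489  0.04735847  0.05417033]
plate (527.1329956054688, -177.65426635742188) (71.04244995117188, 91.2474136352539) 76.37786102294922
fin n 79 [ 0.51759996 -0.16955805  0.12524707] [ 0.77115318 -0.63664965]
landV 71 143 [71 65 59]
land px 1334 260 c [0.52177472 0.23759424 0.1276703 ] n [-0.18620503  0.79689014  0.57471192] slope 54.920539799188624 rms 0.0035337393149824166
land rect (-6.98870849609375, 1.66766357421875) (127.72343444824219, 242.59947204589844) 68.54959106445312 centre [0.52248474 0.24188483 0.12195105] x [ 0.13076739 -0.5596371   0.8183558 ]
```

View pics/m0.png

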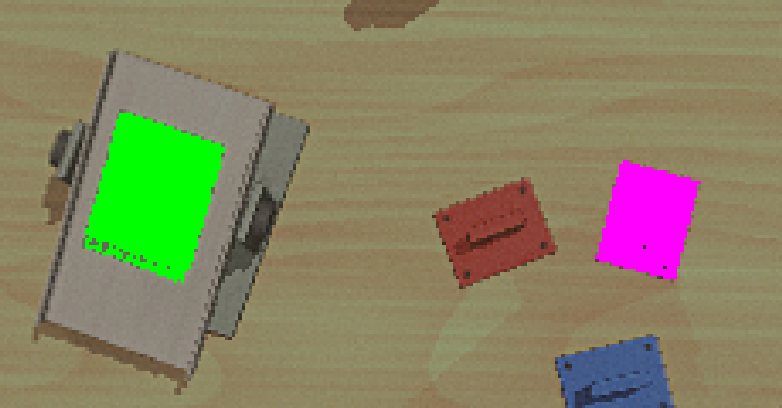

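The overlay shows both masks are clean, though the landing mask includes its front edge (dotted bottom rows). The depth has outliers, so I'll fit the plane robustly and include the trough floor as a second estimate.

```bash
cat > meas2.py <<'E'
from meas import *
from scipy.optimize import least_squares
z=np.load("pics/top0.npz");im,d=z["im"],z["d"]
V=cv2.cvtColor(im,cv2.COLOR_RGB2HSV)[...,2]
m=np.zeros(d.shape,bool);m[195:260,180:235]=V[195:260,180:235]<105
lm=rect(m,(206,226))
def plane(mask):
    v,u=np.nonzero(mask&(d>0));P=deproj("top",np.c_[u,v],d[v,u])
    f=lambda p:P[:,2]-(p[0]+p[1]*(P[:,0]-.52)+p[2]*(P[:,1]-.24))
    s=least_squares(f,[.13,0,0],loss="cauchy",f_scale=.003);r=s.fun
    r=f(s.x);n=np.array([-s.x[1],-s.x[2],1]);n/=np.linalg.norm(n)
    print(len(P),s.x,"n",n,"slope",np.degrees(np.arccos(n[2])),"yaw",np.degrees(np.arctan2(-n[1],-n[0])),"mad",np.median(abs(r)))
    return s.x,n
e=cv2.erode(lm.astype(np.uint8),np.ones((5,5)))>0
e[236:]=False
p,n=plane(e)
# trough floor: polygon in crop coords
poly=np.array([[122,62],[262,105],[188,362],[52,318]])/3.4+[160,170]
t=cv2.fillPoly(np.zeros(d.shape,np.uint8),[poly.astype(int)],1)>0
t&=cv2.dilate(lm.astype(np.uint8),np.ones((9,9)))==0
pt,nt=plane(t)
# landing corners
cs=max(cv2.findContours(lm.astype(np.uint8),0,1)[0],key=len).reshape(-1,2)
print("minrect px",cv2.boxPoints(cv2.minAreaRect(cs)).tolist())
for nn in(n,nt):
    o3=np.array([.52,.24,p[0]])
    x=np.array([-nn[0],-nn[1],0]);x/=np.linalg.norm(x);y=np.array([-x[1],x[0],0]);x=np.cross(y,nn)
    q,T=undist("top",cs);R=T[:3,:3];o=-R.T@T[:3,3];rr=np.c_[q,np.ones(len(q))]@R
    Q=o+rr*(((o3-o)@nn)/(rr@nn))[:,None];L=np.c_[(Q-o3)@x,(Q-o3)@y]
    c,wh,a=cv2.minAreaRect((L*1000).astype(np.float32));print("rect",c,wh,a,"centre",o3+x*c[0]/1e3+y*c[1]/1e3,"x",x)
    b=np.array(c)
    print("x range",np.percentile(L[:,0],[1,99]),"y",np.percentile(L[:,1],[1,99]))
print("floor offset along n",(np.array([.52,.24,p[0]])-[.52,.24,pt[0]])@nt)
E
python3 meas2.py
```

```text
747 [ 0.12844109  0.40437928 -0.12911215] n [-0.37223093  0.11884767  0.92049952] slope 23.000782281344872 yaw -17.707490754520677 mad 0.0023172954440676685
1373 [ 0.09834357  0.39307222 -0.12677958] n [-0.36330554  0.11717878  0.92427172] slope 22.44120773759803 yaw -17.876331480428505 mad 0.0024099888506652345
minrect px [[182.37615966796875, 243.412841796875], [194.78900146484375, 202.03668212890625], [226.3486328125, 211.50457763671875], [213.935791015625, 252.8807373046875]]
rect (0.9106941223144531, -1.6725540161132812) (92.08795928955078, 123.13397216796875) 89.73789978027344 centre [0.52028986 0.23815172 0.12879694] x [ 0.87688784 -0.27997693  0.3907437 ]
x range [-0.06012964  0.06232501] y [-0.04762852  0.04423083]
rect (0.9042091369628906, -1.6638946533203125) (122.79682922363281, 92.1052474975586) 0.030888061970472336 centre [0.52028463 0.2381599  0.12878626] x [ 0.87964908 -0.28371768  0.38173522]
x range [-0.05981872  0.06212503] y [-0.04761447  0.04429732]
floor offset along n 0.027818289595362984
```

Run:
```python
import cv2
a=cv2.imread("pics/side0.png");t=cv2.imread("pics/top0.png")
A=cv2.resize(a[145:225,265:365],(800,600)[::1],interpolation=cv2.INTER_CUBIC) if 0 else cv2.resize(a[150:220,270:363],(797,600),interpolation=cv2.INTER_CUBIC)
cv2.imwrite("pics/c1.png",A)
```

```text
(no output)
```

View pics/c1.png

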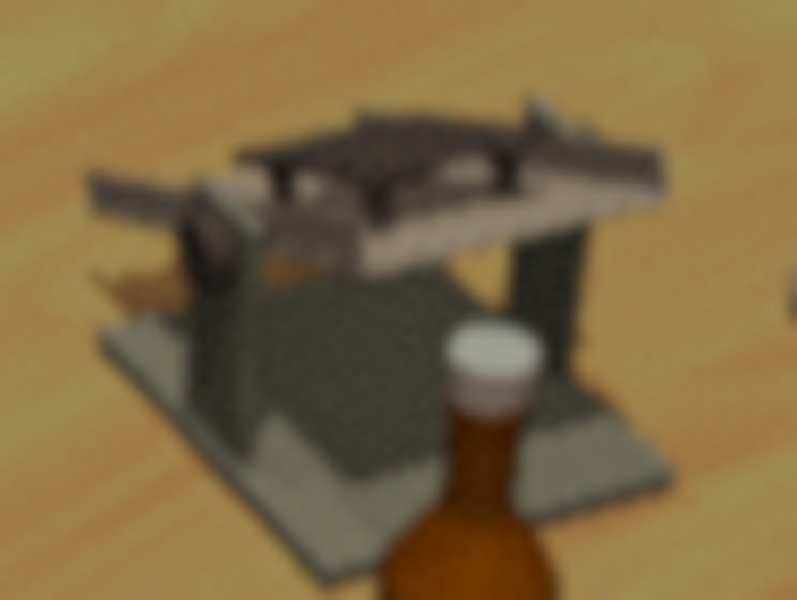

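The crop confirms that the upper end is away from the base and the slope is about 23°. I'll rectify the landing plane to get precise edge profiles.

```bash
cat > rec.py <<'E'
from h import *
def frame(slope,yaw):
    s,c=np.sin(np.radians(slope)),np.cos(np.radians(slope));h=np.array([np.cos(np.radians(yaw)),np.sin(np.radians(yaw)),0])
    x=h*c+np.array([0,0,s]);y=np.array([-h[1],h[0],0]);return np.c_[x,y,np.cross(x,y)]
def rectify(name,im,R,o,hx,hy,k=4):  # k px/mm ; rows: +x up, cols: +y left
    a=np.arange(hx,-hx,-1/k)/1e3;b=np.arange(hy,-hy,-1/k)/1e3
    A,B=np.meshgrid(a,b,indexing="ij");P=o+A[...,None]*R[:,0]+B[...,None]*R[:,1]
    q=proj(name,P).reshape(*A.shape,2).astype(np.float32)
    return cv2.remap(im,q[...,0],q[...,1],cv2.INTER_LINEAR)
F=frame(22.7,-17.8);O=np.array([.5203,.2382,.1288])
E
python3 - <<'E'
from rec import *
im=np.load("pics/top0.npz")["im"]
r=rectify("top",im,F,O,140,90);g=r.mean(2)
cv2.imwrite("pics/r0.png",cv2.resize(r[:,:,::-1],None,fx=.5,fy=.5))
px=g[:,:].copy();W=g.shape
pr=px[:,W[1]//2-100:W[1]//2+100].mean(1)[::8];py=px[W[0]//2-100:W[0]//2+100].mean(0)[::8]
print("x from +140 step -2");print(pr.astype(int).tolist());print("y from +90 step -2");print(py.astype(int).tolist())
E
```

```text
x from +140 step -2
[126, 125, 125, 125, 126, 126, 126, 126, 126, 125, 125, 124, 124, 124, 120, 113, 118, 132, 135, 135, 135, 135, 135, 135, 135, 135, 135, 135, 134, 135, 135, 135, 135, 135, 135, 135, 136, 138, 135, 107, 77, 66, 65, 67, 67, 67, 67, 66, 67, 67, 67, 67, 67, 67, 67, 67, 67, 68, 68, 67, 67, 67, 68, 67, 67, 66, 67, 66, 67, 68, 67, 66, 66, 67, 67, 67, 66, 67, 67, 67, 67, 67, 67, 66, 66, 66, 67, 68, 68, 67, 68, 68, 67, 66, 68, 77, 91, 96, 94, 92, 101, 127, 135, 133, 132, 132, 132, 132, 132, 131, 132, 132, 132, 131, 132, 132, 132, 132, 132, 132, 132, 132, 132, 132, 132, 132, 132, 132, 133, 133, 134, 133, 133, 134, 136, 136, 125, 96, 82, 84]
y from +90 step -2
[99, 87, 80, 78, 86, 102, 109, 99, 77, 58, 66, 104, 105, 79, 76, 109, 131, 135, 134, 134, 136, 133, 108, 80, 67, 66, 67, 67, 67, 68, 68, 68, 68, 66, 66, 67, 67, 68, 68, 68, 67, 67, 67, 68, 67, 66, 65, 65, 67, 68, 68, 68, 67, 66, 67, 66, 67, 68, 67, 67, 66, 67, 66, 66, 66, 65, 64, 63, 101, 134, 134, 131, 131, 132, 131, 130, 131, 133, 128, 121, 114, 73, 59, 82, 104, 108, 94, 61, 58, 62]
```

View pics/r0.png

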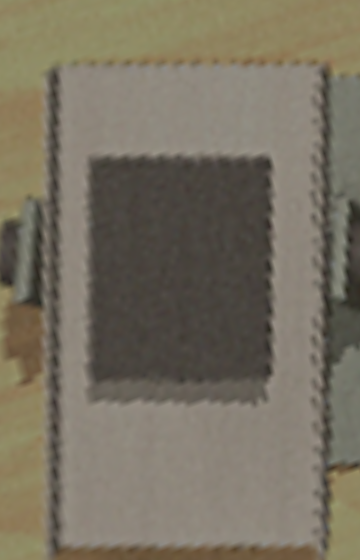

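```bash
cat > plan.py <<'E'
from rec import *
def tool(X,Z):
    X=X/np.linalg.norm(X);return np.c_[X,np.cross(Z,X),Z]
py=np.radians(-13.6);PX=np.array([np.cos(py),np.sin(py),0]);PC=np.array([.5271,-.1777,0])
RG=tool(PX,np.array([0,0,-1.]))
LC=O+F@[.0048,.0004,0];RL=tool(F[:,0],-F[:,2])
HG=.034 # TCP above plate underside
def goal(h):return LC+F[:,2]*(HG+h)
E
python3 - <<'E'
from plan import *
for p,R in((PC+[0,0,.17],RG),(PC+[0,0,HG],RG),(goal(.1),RL),(goal(-.01),RL)):print(p,np.round(robot.ik(p,R),2))
set_gripper(.05,40)
robot.move_to(PC+[0,0,.15],RG);print(robot.read_state()["t"])
robot.move_straight(PC+[0,0,HG],max_speed=.1)
s=robot.read_state();print(s["t"],s["ee_pos"],s["contact_force"])
set_gripper(0.0,50)
s=robot.read_state();print(s["t"],s["width"],s["grasp_force"],s["contact_force"],s["ee_pos"])
robot.move_straight(PC+[0,0,HG+.12],max_speed=.12)
robot.hold(.3)
s=robot.read_state();print(s["t"],s["width"],s["grasp_force"],s["contact_force"])
snap("side","side1");snap("top","top1")
a=np.load("pics/side1.npz")["im"][90:300,90:330,::-1];cv2.imwrite("pics/s1.png",cv2.resize(a,None,fx=2.6,fy=2.6,interpolation=2))
E
```

```text
[ 0.5271 -0.1777  0.17  ] [-0.43  0.5   1.61 -0.    1.03  1.38]
[ 0.5271 -0.1777  0.034 ] [-0.43  0.7   1.71 -0.    0.73  1.38]
[0.47540253 0.25303511 0.25427245] [ 0.55  0.3   1.76 -0.4   0.86  2.66]
[0.5158201  0.24005845 0.15279326] [ 0.48  0.48  1.82 -0.5   0.61  2.74]
2.3083
3.6167 [ 0.52744125 -0.17785008  0.03455091] [0.31931071 0.22290563 0.15574348]
4.0417 0.01133961696921191 49.424697160720825 [-0.95536312  0.94121984  5.65648722] [ 0.52728717 -0.17775245  0.03440042]
5.4917 0.01138877449732553 48.61328959465027 [ 0.1988187   0.18935441 -1.47013054]
```

View pics/s1.png

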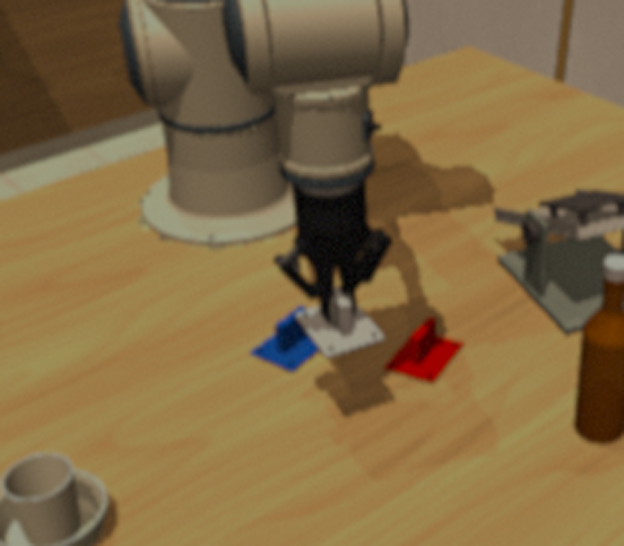

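The plate is held level by its fin at crop (345,310), and the look-alikes haven't moved. Next I'll carry it over and tilt it above the landing.

Run:
```python
from plan import *
robot.move_straight(PC+[0,0,.22],max_speed=.15)
robot.move_to(goal(.1),RL);print(robot.read_state()["t"])
robot.move_straight(goal(.012),max_speed=.08);robot.hold(.3)
s=robot.read_state();f0=s["contact_force"];print(s["t"],f0,f0@F[:,2],s["width"],(s["ee_pos"]-goal(.012))@F,s["ft_torque"]);np.save("f0.npy",f0)
snap("side","side2");im,_=snap("top","top2")
a=rectify("top",im,F,LC,75,75,4)[:,:,::-1]
b=np.load("pics/side2.npz")["im"][100:230,250:380,::-1]
cv2.imwrite("pics/v2.png",np.hstack([cv2.resize(a,(400,400)),cv2.resize(b,(400,400),interpolation=2)]))
```

```text
7.7833
9.3333 [ 0.0136443   0.16530804 -1.39988693] -1.276961041641062 0.01157274133651954 [6.04347778e-05 1.01909148e-04 2.13506152e-04] [0.11437332 0.28247658 0.02066081]
```

View pics/v2.png

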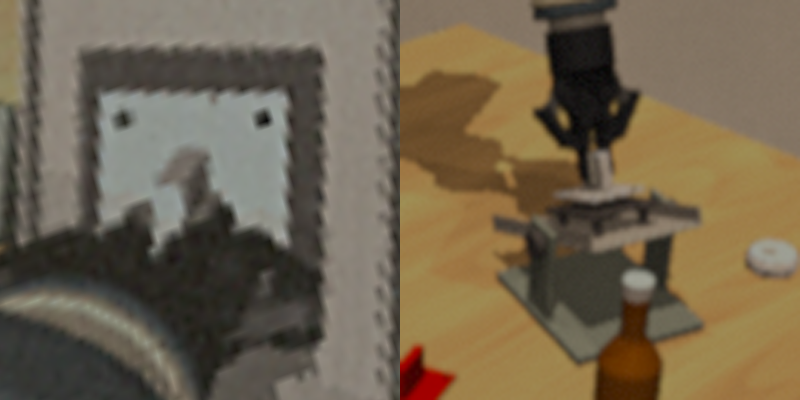

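Left (rectified): the plate is above the landing and square to it, with its upper edge visible. Parallax shifts it at this height, so I'll lower it to light contact and measure the margins there.

Run:
```python
from plan import *
f0=np.load("f0.npy");h=.012
while h>-.012:
    h-=.002 if h>.006 else .001
    robot.move_straight(goal(h),max_speed=.02);robot.hold(.08)
    s=robot.read_state();f=(s["contact_force"]-f0)@F
    print(round(h,4),np.round(f,2),round(((s["ee_pos"]-goal(0))@F)[2],4))
    if f[2]>1.5:break
print(s["t"],s["ft_torque"])
snap("side","side3");im,_=snap("top","top3")
# rectify on the plate's upper face (5 mm over landing)
a=rectify("top",im,F,LC+F[:,2]*.005,75,75,4);b=rectify("top",im,F,LC,75,75,4)
v=np.hstack([a,b])[:,:,::-1];cv2.imwrite("pics/v3.png",cv2.resize(v,(800,400)))
ga=a.astype(int).mean(2);gb=b.astype(int).mean(2)
mm=lambda i:75-i/4
print("plate/landing x, cols y+10..-10... ",ga[:160,270:330].mean(1)[20:160:4].astype(int).tolist())
print("y at x 15..30",ga[180:240].mean(0)[80:520:4].astype(int).tolist())
```

```text
0.01 [ 0.52 -0.49 -0.13] 0.0099
0.008 [ 0.18 -1.13 -0.26] 0.008
0.006 [ 0.31 -0.2  -0.22] 0.0059
0.005 [ 0.76 -0.4  -0.49] 0.005
0.004 [-0.24 -0.08 -0.6 ] 0.004
0.003 [ 0.6   0.24 -0.04] 0.003
0.002 [-0.99  0.81  0.43] 0.002
0.001 [ 0.85 -0.35  3.14] 0.0011
12.1 [ 0.11746643  0.31629105 -0.01445214]
plate/landing x, cols y+10..-10...  [134, 133, 133, 133, 134, 135, 136, 137, 139, 138, 128, 110, 90, 76, 69, 66, 65, 65, 65, 64, 63, 60, 57, 63, 86, 116, 138, 146, 147, 147, 147, 146, 145, 144, 144]
y at x 15..30 [134, 134, 133, 133, 132, 132, 133, 135, 135, 129, 117, 103, 88, 76, 68, 64, 63, 60, 57, 59, 73, 101, 128, 144, 148, 149, 147, 146, 145, 145, 145, 145, 144, 144, 143, 143, 144, 144, 145, 145, 144, 144, 145, 145, 143, 141, 137, 131, 126, 123, 122, 121, 120, 119, 118, 118, 118, 116, 113, 108, 105, 112, 128, 141, 147, 147, 146, 145, 144, 144, 144, 144, 144, 144, 144, 144, 145, 145, 145, 144, 145, 145, 145, 145, 145, 145, 147, 150, 152, 146, 127, 98, 73, 61, 60, 62, 64, 65, 63, 61, 61, 74, 97, 120, 133, 136, 135, 133, 132, 131]
```

View pics/v3.png

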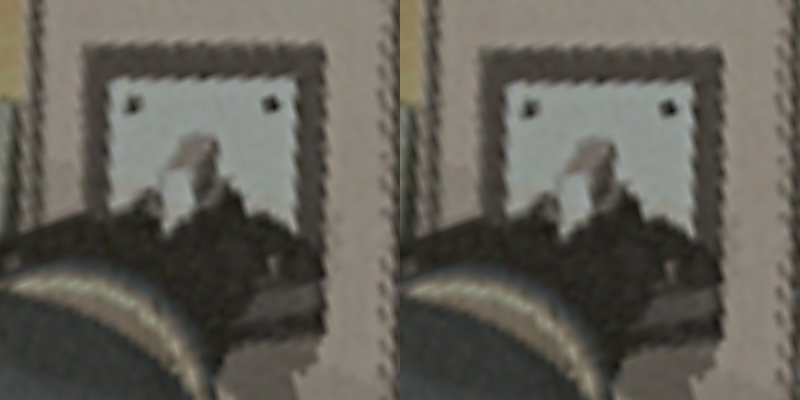

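Left: the upper margin is about 11 mm, the left about 9 and the right about 11. That leaves roughly a 1 mm y offset. I'll check squareness numerically from the same picture.

Run:
```python
from plan import *
im=np.load("pics/top3.npz")["im"]
def cross(p,lo,hi,t):  # first crossing idx in the window
    q=p[lo:hi];i=np.nonzero(np.diff(np.sign(q-t)))[0]
    return lo+i[0]+(t-q[i[0]])/(q[i[0]+1]-q[i[0]]) if len(i) else np.nan
for nm,h,w in(("plate",.005,[(102,150,(170,430)),(80,190,(130,230)),(410,480,(130,230))]),("land",0,[(50,90,(130,460)),(100,160,(100,230)),(460,520,(100,230))])):
    g=cv2.GaussianBlur(rectify("top",im,F,LC+F[:,2]*h,75,75,4).astype(np.float32).mean(2),(0,0),4)
    for k,(lo,hi,(a,b)) in zip(("x+","y+","y-"),w):
        if nm=="plate" and k=="y+":lo,hi=125,190
        s=np.arange(a,b,4);e=np.array([cross(g[:,i] if k=="x+" else g[i],lo,hi,101) for i in s])
        ok=np.isfinite(e);c=np.polyfit(s[ok],e[ok],1);r=e-np.polyval(c,s);ok&=abs(r)<3;c=np.polyfit(s[ok],e[ok],1)
        print(nm,k,"mid mm",round(75-np.polyval(c,(a+b)/2 if k!="x+" else 300)/4,2),"slope deg",round(np.degrees(np.arctan(c[0])),2),ok.sum(),len(s))
```

```text
plate x+ mid mm 45.71 slope deg -0.41 64 65
plate y+ mid mm 33.08 slope deg 5.83 3 25
plate y- mid mm -35.32 slope deg 5.3 9 25
land x+ mid mm 56.81 slope deg -0.0 82 83
land y+ mid mm 45.15 slope deg 0.22 33 33
land y- mid mm -46.25 slope deg 0.55 33 33
```

Squareness is within 0.5°. I'll lift 4 mm, shift +0.9 mm in y, and press to about 6.5 N.

Run:
```python
from plan import *
d=F[:,1]*.0009;P=lambda h:goal(h)+d
robot.move_straight(goal(.006),max_speed=.03);robot.move_straight(P(.006),max_speed=.03);robot.hold(.3)
fs=[]
for _ in range(5):robot.hold(.04);fs.append(robot.read_state()["contact_force"])
f0=np.mean(fs,0);np.save("f0.npy",f0);h=.003
while h>-.009:
    robot.move_straight(P(h),max_speed=.02);robot.hold(.1)
    fs=[]
    for _ in range(3):robot.hold(.03);fs.append(robot.read_state()["contact_force"])
    s=robot.read_state();f=(np.mean(fs,0)-f0)@F
    print(round(h,4),np.round(f,2),round(((s["ee_pos"]-P(0))@F)[2],4))
    if f[2]>6.0:break
    h-=.001
print(s["t"],s["ft_torque"],s["width"],s["grasp_force"])
im,_=snap("top","top4");i2,_=snap("side","side4")
a=rectify("top",im,F,LC,75,75,4)[:,:,::-1];b=i2[100:230,250:380,::-1]
cv2.imwrite("pics/v4.png",np.hstack([cv2.resize(a,(400,400)),cv2.resize(b,(400,400),interpolation=2)]))
```

```text
0.003 [-0.5   0.44 -0.21] 0.003
0.002 [0.51 0.27 0.31] 0.002
0.001 [0.58 0.17 2.88] 0.0011
0.0 [0.92 0.52 3.01] 0.0
-0.001 [1.87 0.47 3.54] -0.001
-0.002 [1.5  0.24 4.24] -0.002
-0.003 [1.23 0.48 4.7 ] -0.003
-0.004 [1.41 0.75 4.93] -0.004
-0.005 [1.67 0.27 5.63] -0.005
-0.006 [1.87 0.02 6.44] -0.006
17.825 [0.19850615 0.19026229 0.00711119] 0.011307781157063178 49.6281498670578
```

View pics/v4.png

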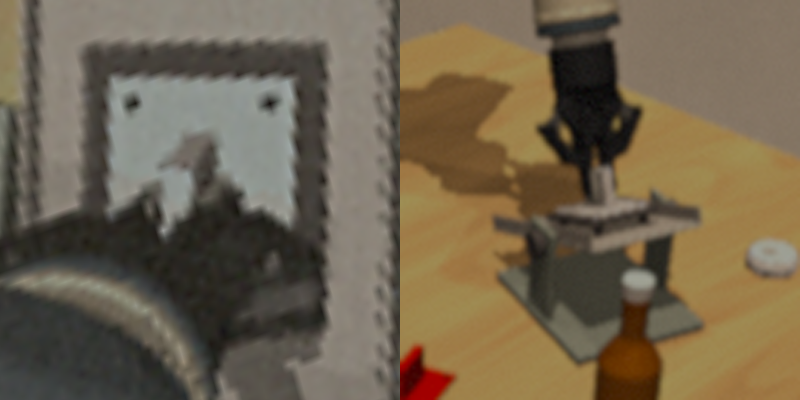

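The plate lies flat with about 10 mm margins on the three visible sides. Both the force (6.4 N) and the travel indicate about 7 mm of give, so I'm handing it in.

```bash
python3 -c "
from rig import robot
print(robot.finish_job())"
```

```text
the job is handed in; nothing more can be done
None
```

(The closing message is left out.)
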